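# Lock the weld jig's slide plate with the T-handle pin

## Task

Lock the slide plate of the welding jig: lift the T-handle pin out of its stand, find the slot in the plate with the pin's cross head (the plate may stand up to 12 mm off its mid position) and pass the head down through it. Push the pin down gently against the spring, turn it a quarter turn either way, and let it rise so that the head sits in the cross groove under the plate; then let go. Never press the pin hard (over about 40 N) on the jig, and leave the other things on the table where they are.

Things in the scene. Friction and masses are not known exactly. Their poses are not given: they have to be found in the camera images.
- pin_grip (a point): Centre of the handle bar of the loose steel T-handle locking pin (0.2 kg): bar 56 long (x), 14 wide (y), 16 high (z); grip it across the 14 mm from above. z runs up the pin; a half turn about z changes nothing. Round shank 10 in diameter down the middle to the foot, 66 below this point. Round collar, 34 in diameter, 32 to 39 below it. At the start it stands upright in the stand, 71 above the table.
- pin_head (a point): Centre of the same pin's cross head (T-head), on its axis 58 mm below pin_grip: 40 long (x, parallel to the handle), 10 wide (y), 8 high; the foot of the shank stands out 4 mm under it. Same axes as pin_grip.
- stand: Fixed steel block, 70 (x) by 50 (y) by 32 high, origin under its centre, with a loose pocket 50 (x) by 18 (y) in which the pin's cross head hangs along x, the collar resting on top. Lift the pin at least 40 mm straight up to clear it.
- jig: Fixed welding jig, origin at the centre of its underside on the table, z up. Base 130 by 130; two guide walls along x, 10 thick, at y = -50 and +50, 78 high. Between them lies the steel slide plate, 160 (x) by 89 (y), 10 thick, top at 72. A block 14 (x) by 60 (y) with two dowels stands on the plate at x = +70, its top 96 above the table; the jig is open at both x ends.
- plate_mid (a point): Fixed point at jig x = 0, y = 0, z = 72 (plate top); jig axes. The slot through the plate, 43 long (y) and 13 wide (x), has its centre here only if the plate stands at mid position; in fact it is clamped (60 N, does not give) anywhere from -12 to +12 mm along x, and this setting is NOT measured: feel for the slot or look. The pin's head passes through with its length along y.
- pad_top (a point): Fixed point at jig z = 61: the top of a wide sprung pad under the slot when free. The pin's foot meets it and pushes it down; it resists with 0.9 N per mm and is damped (moves back at under 0.1 m/s). The head is below the plate and free to turn when pin_grip is 116 mm or less above the table; with pin_grip at 111 the collar meets the plate (hard stop).
- groove (a point): Fixed point at jig z = 66: roof of the cross groove in the plate's underside, 14 wide, 4 deep, running along jig x through the slot's centre; jig axes. Locked: the pin turned 90 degrees, its x along jig x (either way round), sprung up so that the head's top meets this roof: pin_grip 120 mm above the table, the pad 7 mm down (6 N).
- wrench: Bystander: open-ended wrench lying flat on the table; leave alone.
- square: Bystander: small grey L-shaped welding square, 16 high, lying on the table; leave alone.
- flange: Bystander: steel flange 120 in diameter with a tube stub, 82 high; leave alone.
- hammer: Bystander: hammer lying on the table; leave alone.
- brush: Bystander: brush lying on the table; leave alone.
- spray: Bystander: aluminium can, 60 in diameter, 150 high, standing; leave alone.
Not all that is in view belongs to the job. Leave any brown or red look-alike of the jig alone.

How it is judged:
By the outcome, as a careful person would: the job done as asked, in the order asked, and still so for the second after the job is handed in, with the robot touching nothing.
It also fails if it takes over 72 s, if anything falls off the work surface, if the arm or the gripper's body presses on something with over 40 N, if the wrist force passes 120 N, or if a joint passes its speed limit or range.

## Robot

A 6-joint arm with a two-finger parallel gripper is mounted at the origin on the work surface. World frame = base frame: x ahead of the robot, y to its left, z up, the work surface at z = 0. Lengths are in m, angles in rad, forces in N, time in s.
With the tool pointing down it reaches from about 0.35 to 0.95 m from the base axis. Payload 17.4 kg.
Tool frame: the origin (TCP) lies at the very end of the fingers, on their centre line; the grasp point (between the pads) lies 19 mm behind it (env.pinch_z is the distance from the TCP to the grasp point, in m); x points along the fingers, y is the direction in which the jaws open and shut, and the axes are right-handed (so a half turn about x gives the same grasp; the last joint's range is limited). The gripper opens to 93 mm and grips with 3 to 60 N. Pads are 15 mm wide; open, the fingers measure 128 mm over their backs; the gripper's body (75 mm by 188 mm) begins 65 mm behind the grasp point.
Start: joints at [1.306, 0.116, 1.442, -0, 1.584, -0.038], TCP at [0.152, 0.658, 0.219] pointing down, gripper open.
Joint ranges: [-2.83, 2.83], [-0.83, 2.19], [0.07, 2.5], [-1.14, 4.28], [0.01, 3], [-2.97, 2.97]. Speed limits (rad/s): [1.89, 1.89, 2.22, 3.14, 3.14, 3.14].

## Interface

Orientations are given as a 3x3 rotation matrix whose columns are the frame's x, y, z axes.
In Python, from rig import env gives the robot as it stands. The module is installed in compiled form; this text tells all that it offers.
- The arm moves only by the tool drive_tool, never from a script. Its argument "deltas" is a list of rows, each an object of numbers: "hand": the opening, from 0 (shut) to 1 (fully open); "tx", "ty", "tz": the shift along the tool's x, y, z in cm; "wx", "wy", "wz": the turn, a rotation vector about the tool's x, y, z in rad. A call has exactly 10 rows; each row is the pose to reach, as a shift and turn from the pose commanded when the call began, along the tool's axes at that moment; what a row does not reach only later rows make up. A row lasts 1/12 s, in which the tool goes at most 41.7 mm and 7.16 degrees, less where a joint would pass 70% of its speed; a pose out of reach is approached as far as the arm can. A call with a gripper value outside its range is refused whole. The fingers move at their own pace and stop on an object; "squeeze" is the grip in N (left out, the last holds). Time passes only in rows, so rows that repeat a pose let the fingers close, or fill a call up. It gives the time, the measured TCP pose, the force and the opening at its end, in the units of the state.
- env.sense(): the state, without advancing time (a new reading comes with each control period).
- env.grab_frame(name): name is "side" or "top"; returns the picture (420x560x3 uint8, red, green, blue); there is no depth.
- env.camera_params(name): a dict with "fovy" (degrees; the focal length in pixels is half the picture's height over the tangent of half this angle, whatever the lens; pixels are square), "cx", "cy" (the principal point, pixels), "k1" (the pictures are not rectified: a ray, as slopes to the right and down, at radius r is drawn at 1 + k1 r^2 times it, then the intrinsics apply), "rvec" (rotation vector, rad) and "tvec" (3), from world to camera coordinates, as OpenCV has them. Camera axes: x right, y down, z forward; pixel columns grow to the right and rows downward; lengths in m; the calibration is good to about 2 mm. A picture is of the moment at which its call begins. camera_params takes no time and is no camera call.
- env.close_job(): hands the job in, once; it reports no verdict.
The state is a dict: "t": time; "joint_positions": joint angles; "qd": joint speeds; "effort": joint torques, N m; "eef_pos": TCP position; "ee_rot": TCP orientation; "contact_force": force on the tool from outside, world axes, zero at the start; "moment": the same for the moment, N m; "gripper_width": opening from 0.0 (shut) to 1.0 (fully open).
Only numpy, scipy, OpenCV 4.12 (cv2) and the standard library are available. Lean on these libraries where they do the work, as an engineer would, in place of code of your own. Each camera call takes 0.05 s, during which the arm holds its last target.

## Working session

There is one attempt and no reset: what is moved stays moved. The work goes in short steps, Python scripts to look and compute and a tool call to move; the robot and the scene stay as the last step left them, time stands still between calls to the robot, and variables do not carry over. Pictures are saved under pics/ and viewed, and the job is handed in when it is done.

Besides the shell and the picture viewer there is one more tool, called after "Call:" by a JSON object that holds its "name" and its "arguments". drive_tool: Moves the arm, as the interface text tells. Its arguments: {"type":"object","properties":{"deltas":{"type":"array","items":{"type":"object","properties":{"hand":{"type":"number"},"tx":{"type":"number"},"ty":{"type":"number"},"tz":{"type":"number"},"wx":{"type":"number"},"wy":{"type":"number"},"wz":{"type":"number"}}}},"squeeze":{"type":"number"}},"required":["deltas"]}

```bash
mkdir -p pics
python3 - <<'E'
from rig import env
import cv2,numpy as np
for n in("top","side"):
    im=env.grab_frame(n); cv2.imwrite(f"pics/{n}0.png",im[:,:,::-1]); print(n,{k:np.round(v,4) for k,v in env.camera_params(n).items()})
s=env.sense(); print({k:np.round(v,3).tolist() for k,v in s.items()}, env.pinch_z)
E
```

```text
top {'fovy': np.float64(52.032), 'cx': np.float64(278.1935), 'cy': np.float64(214.3434), 'k1': np.float64(-0.0199), 'rvec': array([ 1.9578, -2.2651,  0.2265]), 'tvec': array([0.0633, 0.513 , 1.1769])}
side {'fovy': np.float64(56.7627), 'cx': np.float64(278.438), 'cy': np.float64(213.6126), 'k1': np.float64(0.0023), 'rvec': array([ 0.2142, -2.8353,  1.2032]), 'tvec': array([0.5009, 0.1059, 1.0901])}
{'t': 0.1, 'joint_positions': [1.306, 0.116, 1.442, -0.0, 1.584, -0.038], 'qd': [0.001, -0.001, -0.001, 0.001, -0.0, -0.0], 'effort': [0.002, -72.289, -62.387, 0.078, 0.023, -0.0], 'eef_pos': [0.152, 0.658, 0.218], 'ee_rot': [[-0.0, 0.225, 0.974], [-0.001, 0.974, -0.225], [-1.0, -0.001, -0.0]], 'contact_force': [-0.575, 0.178, 0.864], 'moment': [-0.001, -0.021, -0.0], 'gripper_width': 0.999} 0.0188
```

View pics/top0.png

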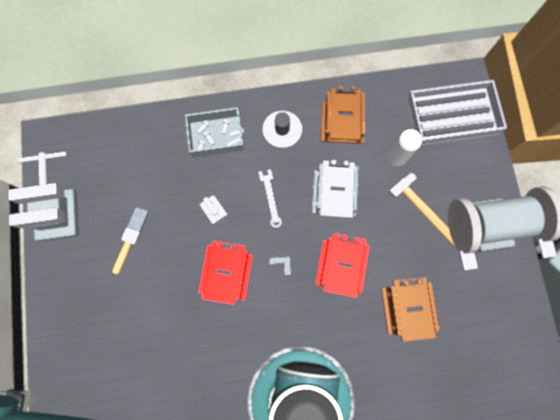

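View pics/side0.png

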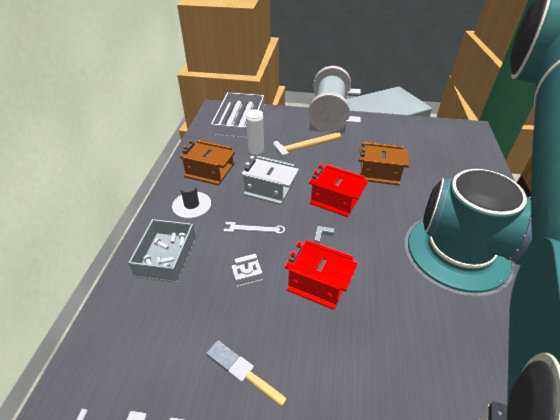

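Run:
```python
import cv2,numpy as np
t=cv2.imread("pics/top0.png");s=cv2.imread("pics/side0.png")
def c(im,x,y,w,h,W,H): return cv2.resize(im[y:y+h,x:x+w],(W,H),interpolation=cv2.INTER_CUBIC)
o=np.vstack([np.hstack([c(t,300,150,70,52,400,300),c(t,188,184,52,39,400,300)]),np.hstack([c(s,235,145,72,54,400,300),c(s,215,245,60,45,400,300)])])
cv2.imwrite("pics/crop0.png",o)
```

```text
(no output)
```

View pics/crop0.png

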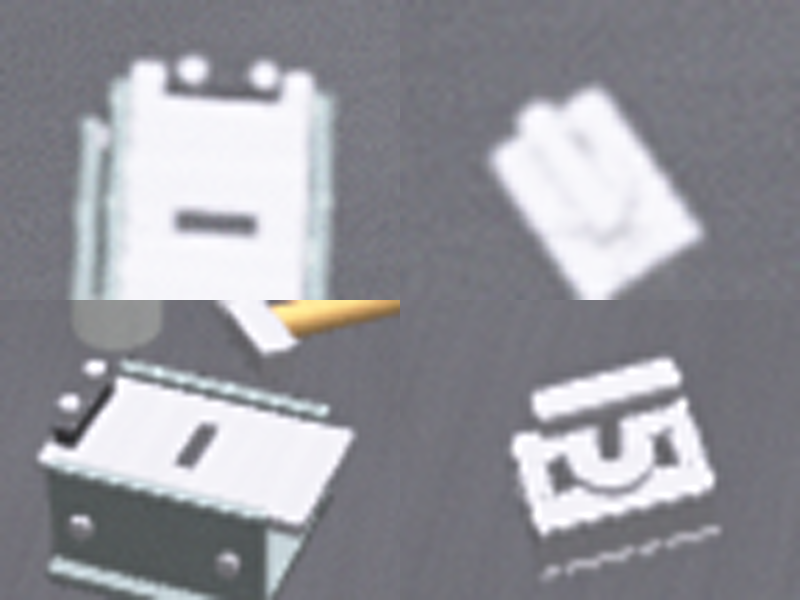

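```bash
cat > h.py <<'E'
import cv2,numpy as np
from rig import env
def cam(n):
    p=env.camera_params(n); f=210/np.tan(np.radians(p["fovy"]/2))
    K=np.array([[f,0,p["cx"]],[0,f,p["cy"]],[0,0,1.]]); d=np.array([p["k1"],0,0,0.])
    return K,d,np.array(p["rvec"],float),np.array(p["tvec"],float)
def onplane(n,uv,z):
    K,d,r,t=cam(n); q=cv2.undistortPoints(np.array(uv,float).reshape(-1,1,2),K,d)[:,0]
    R=cv2.Rodrigues(r)[0]; C=-R.T@t; D=np.c_[q,np.ones(len(q))]@R
    return C+D*((z-C[2])/D[:,2])[:,None]
def proj(n,P):
    K,d,r,t=cam(n); return cv2.projectPoints(np.array(P,float).reshape(-1,1,3),r,t,K,d)[0][:,0]
def tri(a,b):
    P=[];q=[]
    for n,uv in(("top",a),("side",b)):
        K,d,r,t=cam(n);P.append(np.c_[cv2.Rodrigues(r)[0],t]);q.append(cv2.undistortPoints(np.array(uv,float).reshape(-1,1,2),K,d)[:,0].T)
    X=cv2.triangulatePoints(P[0],P[1],q[0],q[1]);return (X[:3]/X[3]).T
E
python3 - <<'E'
from h import *
t=cv2.imread("pics/top0.png");s=cv2.imread("pics/side0.png")
# slots: darkness weighted centroid
for n,im,(x0,x1,y0,y1) in(("top",t,(327,349,182,195)),("side",s,(265,276,167,175+6))):
    g=cv2.cvtColor(im,6).astype(float)
    a=g[y0:y1,x0:x1]; print(n);print(a.astype(int))
# stand
for n,im,(x0,x1,y0,y1) in(("top",t,(198,230,192,226)),("side",s,(228,266,250,290))):
    g=cv2.cvtColor(im,6)
    print(n)
    for y in range(y0,y1): print(y,' '.join('%3d'%v for v in g[y,x0:x1]))
E
```

```text
top
[[246 245 245 245 244 244 246 245 245 246 246 247 245 245 246 245 245 246
  245 246 246 246]
 [246 245 245 245 245 246 246 245 245 245 246 246 247 246 246 247 246 245
  246 247 245 246]
 [245 246 245 246 246 246 247 247 247 247 246 247 247 247 246 247 246 247
  246 246 247 245]
 [245 247 245 240 238 236 239 239 240 241 244 244 242 243 245 247 247 247
  247 247 246 246]
 [246 247 240 221 196 185 185 190 198 211 218 220 225 223 230 231 234 238
  241 246 247 246]
 [246 246 237 201 146 126 128 135 142 146 154 151 157 158 160 161 175 194
  230 244 246 247]
 [246 246 236 194 136 114 120 110 115 117 115 116 119 113 116 114 119 158
  223 243 247 247]
 [246 245 238 206 158 139 142 140 134 134 132 124 125 122 127 122 122 155
  217 243 246 246]
 [247 245 242 230 212 205 206 200 200 195 194 183 177 175 172 163 160 188
  227 244 246 246]
 [247 247 247 247 245 243 247 248 245 244 243 242 237 235 233 228 223 227
  241 247 246 246]
 [248 248 249 249 249 250 250 250 252 250 251 250 248 247 249 248 246 247
  247 248 247 246]
 [246 246 247 247 248 248 247 247 248 248 248 249 249 249 249 248 248 248
[... 10814 characters left out ...]
 114 115 116 115 115 113 116 115 113 115 115 118 118 117 113 112 116 114 116
286 116 115 116 116 118 115 115 118 143 151 131 112 127 110 112 112 117 115 114 115 115 114 115 113 117 115 115 115 113 117 116 116 116 114 113 115 115 114
287 116 114 115 117 116 116 116 113 122 121 114 114 114 111 111 115 116 116 117 115 112 115 115 114 115 115 114 115 118 117 116 117 114 113 115 116 114 116
288 116 112 117 117 114 114 114 111 115 116 114 114 113 113 111 116 116 115 116 113 113 115 115 116 115 116 113 112 114 119 117 116 113 112 116 114 116 116
289 114 114 118 117 117 114 113 116 116 116 115 113 114 113 113 117 119 114 116 113 116 117 116 116 114 115 112 115 117 117 117 116 113 111 117 115 115 116
```

```bash
cat > m.py <<'E'
from h import *
t=cv2.imread("pics/top0.png");s=cv2.imread("pics/side0.png")
g=cv2.cvtColor(s,6).astype(float)
# bar: weighted
def wstat(g,x0,x1,y0,y1,bg,fg,poly=None):
    w=np.clip((g-bg)/(fg-bg),0,1); w[w<.15]=0
    m=np.zeros_like(w); 
    if poly is None: m[y0:y1,x0:x1]=1
    else: cv2.fillPoly(m,[np.array(poly)],1)
    w*=m; ys,xs=np.nonzero(w); ww=w[ys,xs]
    return xs,ys,ww
def pl(n,st,z):
    xs,ys,w=st; P=onplane(n,np.c_[xs,ys],z)[:,:2]; c=(P*w[:,None]).sum(0)/w.sum()
    C=np.cov(P.T,aweights=w); e,v=np.linalg.eigh(C); a=v[:,1]
    return c,np.degrees(np.arctan2(a[1],a[0])),np.sqrt(12*e)*1e3,(w.sum())
st=wstat(g,0,0,0,0,120,245,poly=[(233,258),(258,251),(258,257),(257,258),(236,263),(233,263)])
print("bar side",pl("side",st,.079))
# slot
gt=cv2.cvtColor(t,6).astype(float)
print("slot top",pl("top",wstat(gt,327,349,182,194,245,116),.072))
print("slot side",pl("side",wstat(g,0,0,0,0,242,112,poly=[(265,177),(272,164),(277,164),(276,170),(270,177)]),.072))
# stand quad
def lines(n,im,poly):pass
m=np.zeros(g.shape,np.uint8); gtr=gt.copy()
E
python3 m.py
python3 - <<'E'
import cv2;t=cv2.imread("pics/top0.png");s=cv2.imread("pics/side0.png")
cv2.imwrite("pics/z1.png",cv2.resize(t[150:222,306:366],None,fx=8,fy=8,interpolation=0))
cv2.imwrite("pics/z2.png",cv2.resize(s[150:206,240:304],None,fx=10,fy=10,interpolation=0))
E
```

```text
bar side (array([0.56387831, 0.17598945]), np.float64(-152.49857503300692), array([14.53946998, 55.01213161]), np.float64(96.21600000000001))
slot top (array([ 0.5636946 , -0.18842566]), np.float64(77.65926775210114), array([11.44395351, 40.80723432]), np.float64(46.61240310077519))
slot side (array([ 0.5624357 , -0.18986987]), np.float64(78.9947700760419), array([11.60405186, 41.58545676]), np.float64(27.138461538461534))
```

View pics/z1.png

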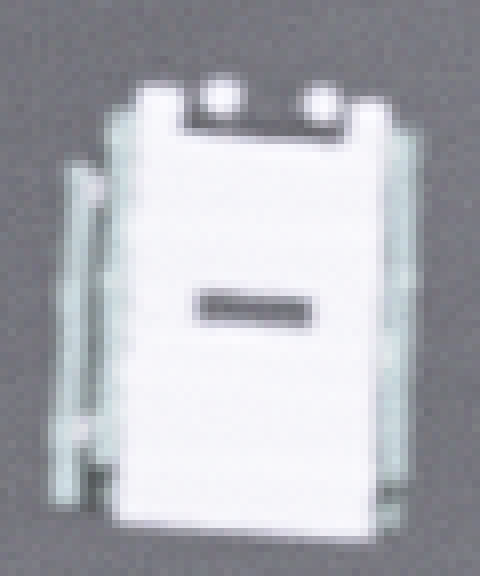

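View pics/z2.png

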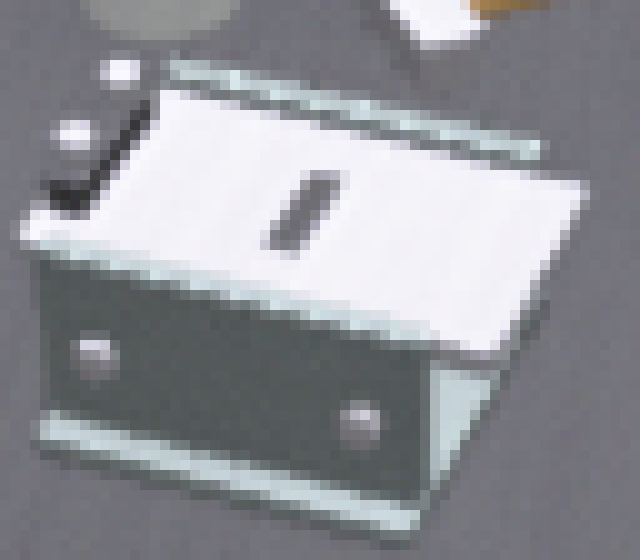

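```bash
cat > m2.py <<'E'
from h import *
t=cv2.imread("pics/top0.png");s=cv2.imread("pics/side0.png")
gt=cv2.cvtColor(t,6).astype(float);g=cv2.cvtColor(s,6).astype(float)
# plate yaw from top view: plate white (R channel) sub-pixel side edges
r=t[:,:,2].astype(float); L=[];Rr=[]
for y in range(168,212):
    row=r[y,312:362]; i=np.nonzero(row>238)[0]
    if len(i)<20: continue
    a,b=i[0],i[-1]; L.append((312+a-.5,y));Rr.append((312+b+.5,y))
for q in(L,Rr):
    P=onplane("top",q,.072)[:,:2]; vx,vy,x,y=cv2.fitLine(P.astype(np.float32),cv2.DIST_HUBER,0,.001,.001).ravel(); print("edge yaw",np.degrees(np.arctan2(vy,vx)),x,y)
    q_=(vx,vy,x,y); 
    n=np.array([-vy,vx]); print("dist slot",n@(np.array([.5631,-.1891])-[x,y]))
# side view of plate right far end etc skip; bar overlay in top
def rect(c,yaw,l,w,z):
    a=np.radians(yaw);u=np.array([np.cos(a),np.sin(a)]);v=np.array([-u[1],u[0]])
    return [np.r_[c+sx*l/2*u+sy*w/2*v,z] for sx,sy in((1,1),(1,-1),(-1,-1),(-1,1))]
pin=np.array([.5639,.1760])
for n,im in(("top",t),("side",s)):
    o=cv2.resize(im,None,fx=8,fy=8,interpolation=cv2.INTER_CUBIC)
    for (l,w,z,col) in((.056,.014,.079,(0,0,255)),(.07,.05,.032,(255,0,0))):
        p=(proj(n,rect(pin,27.5,l,w,z))+.5)*8
        cv2.polylines(o,[p.astype(int)],True,col,1)
    c=proj(n,[[*pin,.04]])[0]*8; x,y=c.astype(int)
    cv2.imwrite(f"pics/ov_{n}.png",o[y-180:y+180,x-190:x+190])
cv2.imwrite("pics/ov.png",np.hstack([cv2.imread("pics/ov_top.png"),cv2.imread("pics/ov_side.png")]))
E
python3 m2.py
```

```text
edge yaw -12.442012 0.565184 -0.14539914
dist slot -0.04312352862947169
edge yaw -12.08505 0.54825556 -0.22816439
dist slot 0.04130652368862533
```

View pics/ov.png

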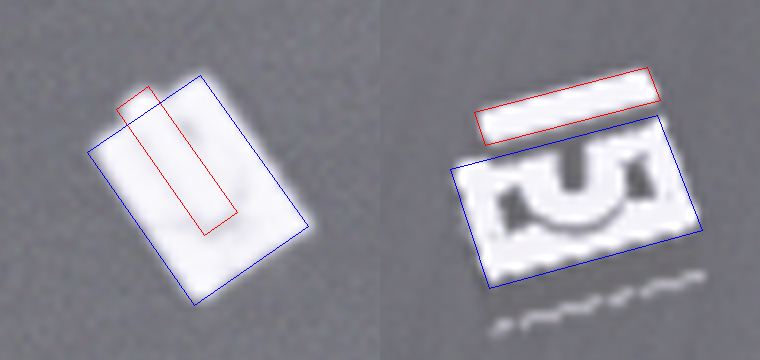

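```bash
cat > go.py <<'E'
import sys
from h import *
def show(x,y,z,phi):
    s=env.sense();p=np.array(s["eef_pos"]);R=np.array(s["ee_rot"])
    a=np.radians(phi);ty=np.array([np.cos(a),np.sin(a),0]);tx=np.array([0,0,-1.]);T=np.c_[tx,ty,np.cross(tx,ty)]
    d=R.T@(np.array([x,y,z])-p)*100; w=cv2.Rodrigues(R.T@T)[0].ravel()
    print("d cm",d.round(2),"w",w.round(3),"| p",(p*1e3).round(1),"phi",np.degrees(np.arctan2(R[1,1],R[0,1])).round(2),"F",np.round(s["contact_force"],1),"M",np.round(s["moment"],2),"g",round(s["gripper_width"],3),"t",round(s["t"],2),"j6",round(s["joint_positions"][5],2))
if __name__=="__main__": show(*map(float,sys.argv[1:5]))
E
python3 go.py .564 .176 .2 7; python3 go.py .564 .176 .2 -62.5
```

```text
d cm [  1.84 -37.65  51.  ] w [1.222e+00 1.000e-03 1.000e-03] | p [151.7 657.5 218. ] phi 77.01 F [-0.6  0.2  0.9] M [-0.   -0.02 -0.  ] g 0.999 t 0.1 j6 -0.04
d cm [  1.84 -37.65  51.  ] w [2.435e+00 1.000e-03 0.000e+00] | p [151.7 657.5 218. ] phi 77.01 F [-0.6  0.2  0.9] M [-0.   -0.02 -0.  ] g 0.999 t 0.1 j6 -0.04
```

Call:
{"name": "drive_tool", "arguments": {"deltas": [{"hand": 1, "tx": 0.1, "ty": -1.88, "tz": 2.55, "wx": 0.12}, {"hand": 1, "tx": 0.2, "ty": -3.76, "tz": 5.1, "wx": 0.24}, {"hand": 1, "tx": 0.3, "ty": -5.64, "tz": 7.65, "wx": 0.36}, {"hand": 1, "tx": 0.4, "ty": -7.52, "tz": 10.2, "wx": 0.48}, {"hand": 1, "tx": 0.5, "ty": -9.4, "tz": 12.75, "wx": 0.6}, {"hand": 1, "tx": 0.6, "ty": -11.28, "tz": 15.3, "wx": 0.72}, {"hand": 1, "tx": 0.7, "ty": -13.16, "tz": 17.85, "wx": 0.84}, {"hand": 1, "tx": 0.8, "ty": -15.04, "tz": 20.4, "wx": 0.96}, {"hand": 1, "tx": 0.9, "ty": -16.92, "tz": 22.95, "wx": 1.08}, {"hand": 1, "tx": 1.0, "ty": -18.8, "tz": 25.5, "wx": 1.2}]}}

```text
validation failed for argument at $.de...
```

```bash
python3 go.py .564 .176 .15 -62.5
```

```text
d cm [  6.84 -37.64  51.  ] w [2.435e+00 1.000e-03 0.000e+00] | p [151.7 657.5 218. ] phi 77.01 F [-0.6  0.2  0.9] M [-0.   -0.02 -0.  ] g 0.999 t 0.1 j6 -0.04
```

Call:
{"name": "drive_tool", "arguments": {"deltas": [{"hand": 1, "tx": 0.1, "ty": -1.88, "tz": 2.55, "wx": 0.12, "wy": 0, "wz": 0}, {"hand": 1, "tx": 0.2, "ty": -3.76, "tz": 5.1, "wx": 0.24, "wy": 0, "wz": 0}, {"hand": 1, "tx": 0.3, "ty": -5.64, "tz": 7.65, "wx": 0.36, "wy": 0, "wz": 0}, {"hand": 1, "tx": 0.4, "ty": -7.52, "tz": 10.2, "wx": 0.48, "wy": 0, "wz": 0}, {"hand": 1, "tx": 0.5, "ty": -9.4, "tz": 12.75, "wx": 0.6, "wy": 0, "wz": 0}, {"hand": 1, "tx": 0.6, "ty": -11.28, "tz": 15.3, "wx": 0.72, "wy": 0, "wz": 0}, {"hand": 1, "tx": 0.7, "ty": -13.16, "tz": 17.85, "wx": 0.84, "wy": 0, "wz": 0}, {"hand": 1, "tx": 0.8, "ty": -15.04, "tz": 20.4, "wx": 0.96, "wy": 0, "wz": 0}, {"hand": 1, "tx": 0.9, "ty": -16.92, "tz": 22.95, "wx": 1.08, "wy": 0, "wz": 0}, {"hand": 1, "tx": 1.0, "ty": -18.8, "tz": 25.5, "wx": 1.2, "wy": 0, "wz": 0}], "squeeze": 40}}

```text
t: 0.93
eef_pos: [0.3586, 0.4158, 0.2084]
ee_rot: [[-0.0, 0.99, 0.138], [-0.0, 0.138, -0.99], [-1.0, -0.0, 0.0]]
contact_force: [0.1, -0.5, 0.1]
gripper_width: 0.997
```

```bash
python3 go.py .564 .176 .15 -62.5
```

```text
d cm [ 5.84 17.04 26.58] w [1.229 0.    0.   ] | p [358.6 415.8 208.4] phi 7.92 F [ 0.1 -0.5  0.1] M [-0.04  0.09  0.02] g 0.997 t 0.93 j6 0.67
```

Call:
{"name": "drive_tool", "arguments": {"deltas": [{"hand": 1, "tx": 0.5, "ty": 1.7, "tz": 2.66, "wx": 0.123, "wy": 0, "wz": 0}, {"hand": 1, "tx": 1.0, "ty": 3.41, "tz": 5.32, "wx": 0.246, "wy": 0, "wz": 0}, {"hand": 1, "tx": 1.5, "ty": 5.11, "tz": 7.97, "wx": 0.369, "wy": 0, "wz": 0}, {"hand": 1, "tx": 2.0, "ty": 6.82, "tz": 10.63, "wx": 0.492, "wy": 0, "wz": 0}, {"hand": 1, "tx": 2.5, "ty": 8.52, "tz": 13.3, "wx": 0.615, "wy": 0, "wz": 0}, {"hand": 1, "tx": 3.0, "ty": 10.22, "tz": 15.95, "wx": 0.738, "wy": 0, "wz": 0}, {"hand": 1, "tx": 3.5, "ty": 11.93, "tz": 18.6, "wx": 0.861, "wy": 0, "wz": 0}, {"hand": 1, "tx": 4.0, "ty": 13.63, "tz": 21.3, "wx": 0.984, "wy": 0, "wz": 0}, {"hand": 1, "tx": 4.7, "ty": 16.0, "tz": 25.0, "wx": 1.107, "wy": 0, "wz": 0}, {"hand": 1, "tx": 5.8, "ty": 17.04, "tz": 26.58, "wx": 1.229, "wy": 0, "wz": 0}]}}

```text
t: 1.77
eef_pos: [0.5668, 0.1759, 0.151]
ee_rot: [[0.001, 0.46, -0.888], [-0.0, -0.888, -0.46], [-1.0, 0.001, -0.001]]
contact_force: [1.2, 1.0, -0.3]
gripper_width: 0.998
```

```bash
python3 go.py .564 .176 .052 -62.5
```

```text
d cm [ 9.9  -0.15  0.25] w [-0.001 -0.001 -0.001] | p [566.8 175.9 151. ] phi -62.58 F [ 1.2  1.  -0.3] M [-0.06  0.13 -0.01] g 0.998 t 1.77 j6 1.35
```

Call:
{"name": "drive_tool", "arguments": {"deltas": [{"hand": 1, "tx": 0.5, "ty": 0, "tz": 0, "wx": 0, "wy": 0, "wz": 0}, {"hand": 1, "tx": 1.5, "ty": 0, "tz": 0, "wx": 0, "wy": 0, "wz": 0}, {"hand": 1, "tx": 2.5, "ty": 0, "tz": 0, "wx": 0, "wy": 0, "wz": 0}, {"hand": 1, "tx": 3.5, "ty": 0, "tz": 0, "wx": 0, "wy": 0, "wz": 0}, {"hand": 1, "tx": 4.5, "ty": 0, "tz": 0, "wx": 0, "wy": 0, "wz": 0}, {"hand": 1, "tx": 5.5, "ty": 0, "tz": 0, "wx": 0, "wy": 0, "wz": 0}, {"hand": 1, "tx": 6, "ty": 0, "tz": 0, "wx": 0, "wy": 0, "wz": 0}, {"hand": 1, "tx": 6, "ty": 0, "tz": 0, "wx": 0, "wy": 0, "wz": 0}, {"hand": 1, "tx": 6, "ty": 0, "tz": 0, "wx": 0, "wy": 0, "wz": 0}, {"hand": 1, "tx": 6, "ty": 0, "tz": 0, "wx": 0, "wy": 0, "wz": 0}]}}

```text
t: 2.6
eef_pos: [0.565, 0.1787, 0.0912]
ee_rot: [[0.001, 0.467, -0.884], [0.0, -0.884, -0.467], [-1.0, 0.0, -0.001]]
contact_force: [0.4, -0.9, 0.1]
gripper_width: 1.001
```

```bash
python3 go.py .564 .176 .052 -62.5
```

```text
d cm [3.92 0.2  0.22] w [ 0.006 -0.001 -0.   ] | p [565.  178.7  91.2] phi -62.15 F [ 0.4 -0.9  0.1] M [-0.02  0.08  0.02] g 1.001 t 2.6 j6 1.35
```

Call:
{"name": "drive_tool", "arguments": {"deltas": [{"hand": 1, "tx": 0.6, "ty": 0.1, "tz": 0.1, "wx": 0, "wy": 0, "wz": 0}, {"hand": 1, "tx": 1.4, "ty": 0.2, "tz": 0.2, "wx": 0, "wy": 0, "wz": 0}, {"hand": 1, "tx": 2.2, "ty": 0.2, "tz": 0.2, "wx": 0, "wy": 0, "wz": 0}, {"hand": 1, "tx": 3, "ty": 0.2, "tz": 0.2, "wx": 0, "wy": 0, "wz": 0}, {"hand": 1, "tx": 3.7, "ty": 0.2, "tz": 0.2, "wx": 0, "wy": 0, "wz": 0}, {"hand": 1, "tx": 3.9, "ty": 0.2, "tz": 0.2, "wx": 0, "wy": 0, "wz": 0}, {"hand": 1, "tx": 3.9, "ty": 0.2, "tz": 0.2, "wx": 0, "wy": 0, "wz": 0}, {"hand": 1, "tx": 3.9, "ty": 0.2, "tz": 0.2, "wx": 0, "wy": 0, "wz": 0}, {"hand": 1, "tx": 3.9, "ty": 0.2, "tz": 0.2, "wx": 0, "wy": 0, "wz": 0}, {"hand": 1, "tx": 3.9, "ty": 0.2, "tz": 0.2, "wx": 0, "wy": 0, "wz": 0}]}}

```text
t: 3.43
eef_pos: [0.5641, 0.176, 0.0521]
ee_rot: [[0.001, 0.467, -0.884], [0.0, -0.884, -0.467], [-1.0, 0.0, -0.001]]
contact_force: [0.1, -0.6, 0.2]
gripper_width: 0.995
```

```bash
python3 go.py .564 .176 .052 -62.5
python3 - <<'E'
from h import *
a=env.grab_frame("top")[:,:,::-1];b=env.grab_frame("side")[:,:,::-1]
f=lambda im,x,y:cv2.resize(im[y:y+60,x:x+60],(390,390),interpolation=2)
cv2.imwrite("pics/pre.png",np.hstack([f(a,185,178),f(b,217,235)]))
E
python3 go.py .564 .176 .052 -62.5
```

```text
d cm [ 0.01 -0.01  0.01] w [ 0.006 -0.001 -0.   ] | p [564.1 176.   52.1] phi -62.16 F [ 0.1 -0.6  0.2] M [-0.06  0.19  0.04] g 0.995 t 3.43 j6 1.34
d cm [-0.   -0.01  0.  ] w [ 0.006 -0.001 -0.   ] | p [564.1 175.9  52. ] phi -62.17 F [-0.6 -0.1  0.1] M [-0.03  0.15 -0.03] g 0.999 t 3.53 j6 1.34
```

View pics/pre.png

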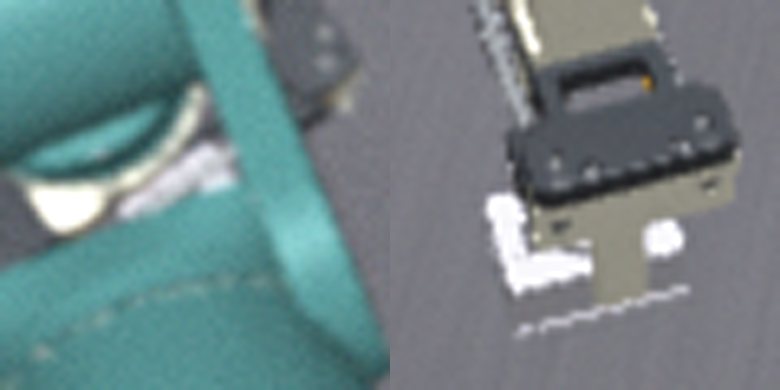

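Top view is mostly hidden by the arm; the side view shows the fingers around the bar. Pose is on target. Closing.

Call:
{"name": "drive_tool", "arguments": {"deltas": [{"hand": 0, "tx": 0, "ty": 0, "tz": 0, "wx": 0, "wy": 0, "wz": 0}, {"hand": 0, "tx": 0, "ty": 0, "tz": 0, "wx": 0, "wy": 0, "wz": 0}, {"hand": 0, "tx": 0, "ty": 0, "tz": 0, "wx": 0, "wy": 0, "wz": 0}, {"hand": 0, "tx": 0, "ty": 0, "tz": 0, "wx": 0, "wy": 0, "wz": 0}, {"hand": 0, "tx": 0, "ty": 0, "tz": 0, "wx": 0, "wy": 0, "wz": 0}, {"hand": 0, "tx": 0, "ty": 0, "tz": 0, "wx": 0, "wy": 0, "wz": 0}, {"hand": 0, "tx": 0, "ty": 0, "tz": 0, "wx": 0, "wy": 0, "wz": 0}, {"hand": 0, "tx": 0, "ty": 0, "tz": 0, "wx": 0, "wy": 0, "wz": 0}, {"hand": 0, "tx": 0, "ty": 0, "tz": 0, "wx": 0, "wy": 0, "wz": 0}, {"hand": 0, "tx": 0, "ty": 0, "tz": 0, "wx": 0, "wy": 0, "wz": 0}], "squeeze": 40}}

```text
t: 4.37
eef_pos: [0.5639, 0.1759, 0.0517]
ee_rot: [[-0.0, 0.467, -0.884], [-0.0, -0.884, -0.467], [-1.0, 0.0, 0.0]]
contact_force: [-0.7, 0.0, -0.3]
gripper_width: 0.334
```

```bash
python3 go.py .564 .176 .152 -62.5
```

```text
d cm [-1.003e+01 -1.000e-02 -1.000e-02] w [ 0.006  0.    -0.   ] | p [563.9 175.9  51.7] phi -62.17 F [-0.7  0.  -0.3] M [-0.11  0.15  0.02] g 0.334 t 4.37 j6 1.34
```

Call:
{"name": "drive_tool", "arguments": {"deltas": [{"hand": 0, "tx": 0, "ty": 0, "tz": 0, "wx": 0, "wy": 0, "wz": 0}, {"hand": 0, "tx": 0, "ty": 0, "tz": 0, "wx": 0, "wy": 0, "wz": 0}, {"hand": 0, "tx": 0, "ty": 0, "tz": 0, "wx": 0, "wy": 0, "wz": 0}, {"hand": 0, "tx": 0, "ty": 0, "tz": 0, "wx": 0, "wy": 0, "wz": 0}, {"hand": 0, "tx": 0, "ty": 0, "tz": 0, "wx": 0, "wy": 0, "wz": 0}, {"hand": 0, "tx": 0, "ty": 0, "tz": 0, "wx": 0, "wy": 0, "wz": 0}, {"hand": 0, "tx": 0, "ty": 0, "tz": 0, "wx": 0, "wy": 0, "wz": 0}, {"hand": 0, "tx": 0, "ty": 0, "tz": 0, "wx": 0, "wy": 0, "wz": 0}, {"hand": 0, "tx": 0, "ty": 0, "tz": 0, "wx": 0, "wy": 0, "wz": 0}, {"hand": 0, "tx": 0, "ty": 0, "tz": 0, "wx": 0, "wy": 0, "wz": 0}], "squeeze": 50}}

```text
t: 5.2
eef_pos: [0.5639, 0.1759, 0.0516]
ee_rot: [[-0.0, 0.467, -0.884], [-0.0, -0.884, -0.467], [-1.0, -0.0, 0.0]]
contact_force: [-0.3, 0.4, -2.4]
gripper_width: 0.146
```

```bash
python3 go.py .564 .176 .152 -62.5
```

```text
d cm [-1.004e+01 -1.000e-02 -1.000e-02] w [0.006 0.    0.   ] | p [563.9 175.9  51.6] phi -62.17 F [-0.3  0.4 -2.4] M [-0.06  0.12 -0.03] g 0.146 t 5.2 j6 1.34
```

Call:
{"name": "drive_tool", "arguments": {"deltas": [{"hand": 0, "tx": -0.4, "ty": 0, "tz": 0, "wx": 0, "wy": 0, "wz": 0}, {"hand": 0, "tx": -1.2, "ty": 0, "tz": 0, "wx": 0, "wy": 0, "wz": 0}, {"hand": 0, "tx": -2.4, "ty": 0, "tz": 0, "wx": 0, "wy": 0, "wz": 0}, {"hand": 0, "tx": -3.6, "ty": 0, "tz": 0, "wx": 0, "wy": 0, "wz": 0}, {"hand": 0, "tx": -5, "ty": 0, "tz": 0, "wx": 0, "wy": 0, "wz": 0}, {"hand": 0, "tx": -6.5, "ty": 0, "tz": 0, "wx": 0, "wy": 0, "wz": 0}, {"hand": 0, "tx": -8.3, "ty": 0, "tz": 0, "wx": 0, "wy": 0, "wz": 0}, {"hand": 0, "tx": -10, "ty": 0, "tz": 0, "wx": 0, "wy": 0, "wz": 0}, {"hand": 0, "tx": -11.2, "ty": 0, "tz": 0, "wx": 0, "wy": 0, "wz": 0}, {"hand": 0, "tx": -11.5, "ty": 0, "tz": 0, "wx": 0, "wy": 0, "wz": 0}]}}

```text
t: 6.03
eef_pos: [0.5647, 0.1761, 0.1701]
ee_rot: [[0.004, 0.467, -0.884], [0.001, -0.884, -0.467], [-1.0, 0.001, -0.004]]
contact_force: [-0.5, -0.4, -1.2]
gripper_width: 0.146
```

```bash
python3 go.py .563 -.189 .167 -12
```

```text
d cm [ 0.27 32.21 17.2 ] w [-0.876 -0.003 -0.002] | p [564.7 176.1 170.1] phi -62.16 F [-0.5 -0.4 -1.2] M [-0.04  0.1  -0.03] g 0.146 t 6.03 j6 1.34
```

Call:
{"name": "drive_tool", "arguments": {"deltas": [{"hand": 0, "tx": 0, "ty": 1, "tz": 0.53, "wx": -0.05, "wy": 0, "wz": 0}, {"hand": 0, "tx": 0, "ty": 3, "tz": 1.6, "wx": -0.12, "wy": 0, "wz": 0}, {"hand": 0, "tx": 0, "ty": 5.5, "tz": 2.94, "wx": -0.2, "wy": 0, "wz": 0}, {"hand": 0, "tx": 0, "ty": 8.5, "tz": 4.54, "wx": -0.28, "wy": 0, "wz": 0}, {"hand": 0, "tx": 0, "ty": 11.5, "tz": 6.14, "wx": -0.36, "wy": 0, "wz": 0}, {"hand": 0, "tx": 0, "ty": 14.5, "tz": 7.74, "wx": -0.44, "wy": 0, "wz": 0}, {"hand": 0, "tx": 0, "ty": 17.5, "tz": 9.35, "wx": -0.52, "wy": 0, "wz": 0}, {"hand": 0, "tx": 0, "ty": 20.5, "tz": 10.95, "wx": -0.6, "wy": 0, "wz": 0}, {"hand": 0, "tx": 0, "ty": 23.5, "tz": 12.55, "wx": -0.68, "wy": 0, "wz": 0}, {"hand": 0, "tx": 0, "ty": 26, "tz": 13.9, "wx": -0.76, "wy": 0, "wz": 0}]}}

```text
t: 6.87
eef_pos: [0.5619, -0.121, 0.1664]
ee_rot: [[-0.0, 0.949, -0.316], [-0.0, -0.316, -0.949], [-1.0, -0.0, 0.0]]
contact_force: [0.1, -0.3, -2.2]
gripper_width: 0.141
```

```bash
python3 go.py .563 -.189 .167 -12
```

```text
d cm [-0.06  2.25  6.41] w [-0.112  0.     0.   ] | p [ 561.9 -121.   166.4] phi -18.42 F [ 0.1 -0.3 -2.2] M [-0.05  0.07 -0.02] g 0.141 t 6.87 j6 0.07
```

Call:
{"name": "drive_tool", "arguments": {"deltas": [{"hand": 0, "tx": 0, "ty": 0.6, "tz": 1.7, "wx": -0.06, "wy": 0, "wz": 0}, {"hand": 0, "tx": 0, "ty": 1.2, "tz": 3.4, "wx": -0.112, "wy": 0, "wz": 0}, {"hand": 0, "tx": 0, "ty": 1.7, "tz": 4.9, "wx": -0.112, "wy": 0, "wz": 0}, {"hand": 0, "tx": 0, "ty": 2.1, "tz": 5.9, "wx": -0.112, "wy": 0, "wz": 0}, {"hand": 0, "tx": 0, "ty": 2.25, "tz": 6.4, "wx": -0.112, "wy": 0, "wz": 0}, {"hand": 0, "tx": 0, "ty": 2.25, "tz": 6.4, "wx": -0.112, "wy": 0, "wz": 0}, {"hand": 0, "tx": 0, "ty": 2.25, "tz": 6.4, "wx": -0.112, "wy": 0, "wz": 0}, {"hand": 0, "tx": 0, "ty": 2.25, "tz": 6.4, "wx": -0.112, "wy": 0, "wz": 0}, {"hand": 0, "tx": 0, "ty": 2.25, "tz": 6.4, "wx": -0.112, "wy": 0, "wz": 0}, {"hand": 0, "tx": 0, "ty": 2.25, "tz": 6.4, "wx": -0.112, "wy": 0, "wz": 0}]}}

```text
t: 7.7
eef_pos: [0.5634, -0.1861, 0.1667]
ee_rot: [[0.0, 0.978, -0.211], [0.0, -0.211, -0.978], [-1.0, 0.0, -0.0]]
contact_force: [0.2, -0.5, -2.2]
gripper_width: 0.147
```

```bash
python3 go.py .563 -.189 .167 -12
python3 - <<'E'
from h import *
b=env.grab_frame("side")[:,:,::-1]; cv2.imwrite("pics/side_b.png",b)
cv2.imwrite("pics/b2.png",cv2.resize(b[110:210,220:320],(600,600),interpolation=2))
E
python3 go.py .563 -.189 .167 -12
```

```text
d cm [-0.03  0.02  0.29] w [-0.003 -0.    -0.   ] | p [ 563.4 -186.1  166.7] phi -12.16 F [ 0.2 -0.5 -2.2] M [-0.06  0.07 -0.02] g 0.147 t 7.7 j6 -0.15
d cm [-0.03  0.02  0.28] w [-0.003 -0.    -0.   ] | p [ 563.4 -186.2  166.7] phi -12.17 F [ 0.6 -0.6 -2. ] M [-0.12  0.06  0.05] g 0.142 t 7.75 j6 -0.15
```

View pics/b2.png

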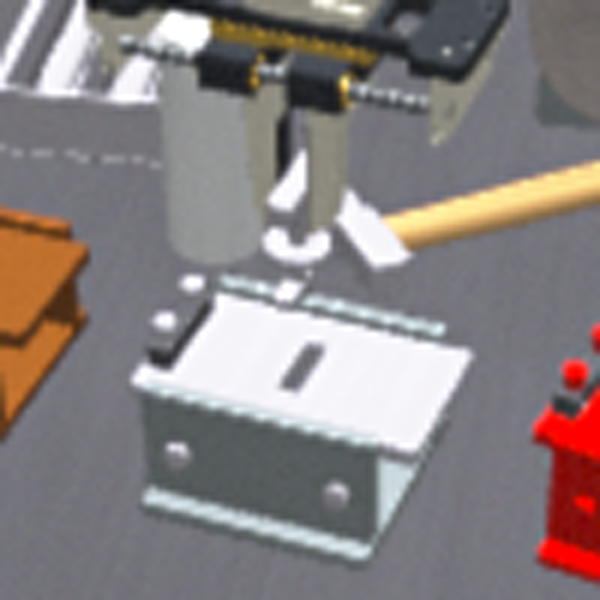

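Run:
```python
from h import *
b=cv2.imread("pics/side_b.png")
g=cv2.cvtColor(b,6)
for y in range(144,162): print(y,' '.join('%3d'%v for v in g[y,258:282]))
c=np.array([.5634,-.1862]);th=np.linspace(0,6.28,721)
for z in(.1537,.1467):
    P=proj("side",np.c_[c[0]+.017*np.cos(th),c[1]+.017*np.sin(th),0*th+z]); print(P.min(0).round(2),P.max(0).round(2))
a=np.radians(-12.17+90);u=np.array([np.cos(a),np.sin(a)]);v=np.array([u[1],-u[0]])
for z in (.1317,):
  print(proj("side",[np.r_[c+s*.02*u+q*.005*v,z] for s in(1,-1) for q in(1,-1)]).round(1))
```

```text
144 150 150 151 153 145 137 131 177 215 232 224 137 108 113 136 139 137 132 146 230 249 245 207 185
145 149 151 152 153 151 140 121 118 133 141 141 114 107 114 137 139 137 135 173 247 251 248 245 243
146 150 151 149 154 151 144 120 109 110 112 112 106 110 114 138 140 137 150 229 252 249 247 246 247
147 149 149 148 151 153 146 119 129 124 117 107 100 110 111 136 141 135 132 164 245 250 248 246 246
148 149 148 149 153 153 148 161 242 221 180 111 111 110 122 152 194 161 112 115 178 247 249 247 246
149 149 151 152 153 151 166 231 251 249 242 130 110 122 191 229 247 241 124 100 126 210 249 248 246
150 148 150 151 153 149 161 234 250 249 248 167 126 148 228 246 249 249 123 100 102 139 234 251 248
151 148 150 150 151 146 134 210 249 249 251 243 226 239 247 248 249 233 125 108 101 106 156 244 251
152 146 149 150 139 124 117 138 194 244 251 249 245 248 249 247 230 153 112 103 101 103 113 172 245
153 142 130 127 123 118 115 112 122 150 182 190 209 214 203 163 142 117 112 112 108 103 103 122 198
154 118 115 119 119 119 116 115 112 112 126 121 131 133 138 117 113 115 117 116 115 110 104 107 132
155 115 119 124 120 118 115 115 118 116 116 109 109 122 174 123 119 117 116 118 120 117 107 101 106
156 198 183 182 151 143 133 122 119 126 165 156 130 121 132 115 120 118 119 119 118 116 106 101 107
157 211 208 205 200 206 233 186 157 179 251 249 225 176 116 115 117 116 118 116 120 117 114 109 105
158 131 121 127 154 185 231 215 209 240 253 251 228 137 104 124 124 116 116 116 115 115 118 118 111
159 216 178 145 125 121 131 132 169 251 254 249 170 128 173 185 179 148 141 135 123 117 118 119 114
160 248 246 244 240 219 206 148 128 159 153 157 121 162 218 214 206 205 210 229 184 155 143 127 121
161 247 246 247 247 245 246 244 240 173 157 137 138 129 135 118 132 169 215 219 206 205 205 206 186
[263.56 146.71] [274.82 153.21]
[263.61 148.63] [274.82 155.14]
[[265.3 159.2]
 [268.4 159.9]
 [270.2 152. ]
 [273.2 152.7]]
```

```bash
python3 go.py .5625 -.1897 .124 -12
```

```text
d cm [ 4.27 -0.01  0.36] w [-0.003 -0.    -0.   ] | p [ 563.4 -186.2  166.7] phi -12.17 F [ 0.6 -0.6 -2. ] M [-0.12  0.06  0.05] g 0.142 t 7.75 j6 -0.15
```

Call:
{"name": "drive_tool", "arguments": {"deltas": [{"hand": 0, "tx": 0, "ty": 0, "tz": 0.18, "wx": 0, "wy": 0, "wz": 0}, {"hand": 0, "tx": 0.5, "ty": 0, "tz": 0.36, "wx": 0, "wy": 0, "wz": 0}, {"hand": 0, "tx": 1.2, "ty": 0, "tz": 0.36, "wx": 0, "wy": 0, "wz": 0}, {"hand": 0, "tx": 2, "ty": 0, "tz": 0.36, "wx": 0, "wy": 0, "wz": 0}, {"hand": 0, "tx": 2.8, "ty": 0, "tz": 0.36, "wx": 0, "wy": 0, "wz": 0}, {"hand": 0, "tx": 3.5, "ty": 0, "tz": 0.36, "wx": 0, "wy": 0, "wz": 0}, {"hand": 0, "tx": 4, "ty": 0, "tz": 0.36, "wx": 0, "wy": 0, "wz": 0}, {"hand": 0, "tx": 4.2, "ty": 0, "tz": 0.36, "wx": 0, "wy": 0, "wz": 0}, {"hand": 0, "tx": 4.27, "ty": 0, "tz": 0.36, "wx": 0, "wy": 0, "wz": 0}, {"hand": 0, "tx": 4.27, "ty": 0, "tz": 0.36, "wx": 0, "wy": 0, "wz": 0}]}}

```text
t: 8.58
eef_pos: [0.5626, -0.1903, 0.124]
ee_rot: [[0.0, 0.977, -0.211], [-0.0, -0.211, -0.977], [-1.0, 0.0, 0.0]]
contact_force: [-0.2, 0.2, -1.8]
gripper_width: 0.147
```

```bash
python3 go.py .5625 -.1897 .124 -12
python3 - <<'E'
from h import *
b=env.grab_frame("side")[:,:,::-1]; cv2.imwrite("pics/side_c.png",b)
cv2.imwrite("pics/c2.png",cv2.resize(b[130:200,235:305],(700,700),interpolation=2))
E
```

```text
d cm [-0.   -0.02 -0.06] w [-0.004  0.    -0.   ] | p [ 562.6 -190.3  124. ] phi -12.2 F [-0.2  0.2 -1.8] M [-0.06  0.12 -0.  ] g 0.147 t 8.58 j6 -0.16
```

View pics/c2.png

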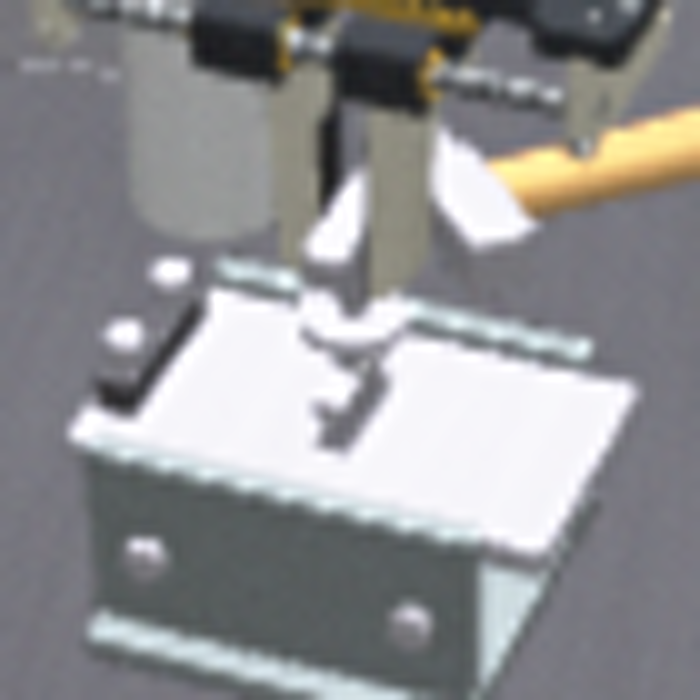

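Call:
{"name": "drive_tool", "arguments": {"deltas": [{"hand": 0, "tx": 0.1, "ty": 0, "tz": 0, "wx": 0, "wy": 0, "wz": 0}, {"hand": 0, "tx": 0.2, "ty": 0, "tz": 0, "wx": 0, "wy": 0, "wz": 0}, {"hand": 0, "tx": 0.3, "ty": 0, "tz": 0, "wx": 0, "wy": 0, "wz": 0}, {"hand": 0, "tx": 0.4, "ty": 0, "tz": 0, "wx": 0, "wy": 0, "wz": 0}, {"hand": 0, "tx": 0.45, "ty": 0, "tz": 0, "wx": 0, "wy": 0, "wz": 0}, {"hand": 0, "tx": 0.5, "ty": 0, "tz": 0, "wx": 0, "wy": 0, "wz": 0}, {"hand": 0, "tx": 0.55, "ty": 0, "tz": 0, "wx": 0, "wy": 0, "wz": 0}, {"hand": 0, "tx": 0.6, "ty": 0, "tz": 0, "wx": 0, "wy": 0, "wz": 0}, {"hand": 0, "tx": 0.6, "ty": 0, "tz": 0, "wx": 0, "wy": 0, "wz": 0}, {"hand": 0, "tx": 0.6, "ty": 0, "tz": 0, "wx": 0, "wy": 0, "wz": 0}]}}

```text
t: 9.47
eef_pos: [0.5625, -0.1903, 0.1179]
ee_rot: [[-0.0, 0.977, -0.211], [0.0, -0.211, -0.977], [-1.0, -0.0, -0.0]]
contact_force: [0.5, -0.1, -1.3]
gripper_width: 0.147
```

```bash
python3 go.py .5625 -.1897 .116 -12
```

```text
d cm [ 0.19 -0.01 -0.06] w [-0.004 -0.     0.   ] | p [ 562.5 -190.3  117.9] phi -12.2 F [ 0.5 -0.1 -1.3] M [-0.1   0.08  0.04] g 0.147 t 9.47 j6 -0.16
```

Call:
{"name": "drive_tool", "arguments": {"deltas": [{"hand": 0, "tx": 0.05, "ty": 0, "tz": 0, "wx": 0, "wy": 0, "wz": 0}, {"hand": 0, "tx": 0.1, "ty": 0, "tz": 0, "wx": 0, "wy": 0, "wz": 0}, {"hand": 0, "tx": 0.15, "ty": 0, "tz": 0, "wx": 0, "wy": 0, "wz": 0}, {"hand": 0, "tx": 0.2, "ty": 0, "tz": 0, "wx": 0, "wy": 0, "wz": 0}, {"hand": 0, "tx": 0.25, "ty": 0, "tz": 0, "wx": 0, "wy": 0, "wz": 0}, {"hand": 0, "tx": 0.3, "ty": 0, "tz": 0, "wx": 0, "wy": 0, "wz": 0}, {"hand": 0, "tx": 0.35, "ty": 0, "tz": 0, "wx": 0, "wy": 0, "wz": 0}, {"hand": 0, "tx": 0.4, "ty": 0, "tz": 0, "wx": 0, "wy": 0, "wz": 0}, {"hand": 0, "tx": 0.4, "ty": 0, "tz": 0, "wx": 0, "wy": 0, "wz": 0}, {"hand": 0, "tx": 0.4, "ty": 0, "tz": 0, "wx": 0, "wy": 0, "wz": 0}]}}

```text
t: 10.3
eef_pos: [0.5625, -0.1903, 0.1139]
ee_rot: [[-0.0, 0.977, -0.211], [0.0, -0.211, -0.977], [-1.0, -0.0, -0.0]]
contact_force: [0.5, -0.3, -2.0]
gripper_width: 0.147
```

```bash
python3 go.py .5625 -.1897 .11 -12
```

```text
d cm [ 0.39 -0.02 -0.06] w [-0.004 -0.     0.   ] | p [ 562.5 -190.3  113.9] phi -12.21 F [ 0.5 -0.3 -2. ] M [-0.06  0.11 -0.02] g 0.147 t 10.3 j6 -0.16
```

Call:
{"name": "drive_tool", "arguments": {"deltas": [{"hand": 0, "tx": 0.1, "ty": 0, "tz": 0, "wx": 0, "wy": 0, "wz": 0}, {"hand": 0, "tx": 0.2, "ty": 0, "tz": 0, "wx": 0, "wy": 0, "wz": 0}, {"hand": 0, "tx": 0.3, "ty": 0, "tz": 0, "wx": 0, "wy": 0, "wz": 0}, {"hand": 0, "tx": 0.4, "ty": 0, "tz": 0, "wx": 0, "wy": 0, "wz": 0}, {"hand": 0, "tx": 0.5, "ty": 0, "tz": 0, "wx": 0, "wy": 0, "wz": 0}, {"hand": 0, "tx": 0.6, "ty": 0, "tz": 0, "wx": 0, "wy": 0, "wz": 0}, {"hand": 0, "tx": 0.7, "ty": 0, "tz": 0, "wx": 0, "wy": 0, "wz": 0}, {"hand": 0, "tx": 0.8, "ty": 0, "tz": 0, "wx": 0, "wy": 0, "wz": 0}, {"hand": 0, "tx": 0.8, "ty": 0, "tz": 0, "wx": 0, "wy": 0, "wz": 0}, {"hand": 0, "tx": 0.8, "ty": 0, "tz": 0, "wx": 0, "wy": 0, "wz": 0}]}}

```text
t: 11.13
eef_pos: [0.5625, -0.1903, 0.1059]
ee_rot: [[-0.0, 0.977, -0.211], [-0.0, -0.211, -0.977], [-1.0, -0.0, 0.0]]
contact_force: [0.3, 0.2, -1.7]
gripper_width: 0.144
```

```bash
python3 go.py .5625 -.1897 .095 -12
```

```text
d cm [ 1.09 -0.02 -0.06] w [-0.004  0.     0.   ] | p [ 562.5 -190.3  105.9] phi -12.21 F [ 0.3  0.2 -1.7] M [-0.07  0.11 -0.01] g 0.144 t 11.13 j6 -0.16
```

Call:
{"name": "drive_tool", "arguments": {"deltas": [{"hand": 0, "tx": 0.1, "ty": 0, "tz": 0, "wx": 0, "wy": 0, "wz": 0}, {"hand": 0, "tx": 0.15, "ty": 0, "tz": 0, "wx": 0, "wy": 0, "wz": 0}, {"hand": 0, "tx": 0.2, "ty": 0, "tz": 0, "wx": 0, "wy": 0, "wz": 0}, {"hand": 0, "tx": 0.25, "ty": 0, "tz": 0, "wx": 0, "wy": 0, "wz": 0}, {"hand": 0, "tx": 0.3, "ty": 0, "tz": 0, "wx": 0, "wy": 0, "wz": 0}, {"hand": 0, "tx": 0.35, "ty": 0, "tz": 0, "wx": 0, "wy": 0, "wz": 0}, {"hand": 0, "tx": 0.4, "ty": 0, "tz": 0, "wx": 0, "wy": 0, "wz": 0}, {"hand": 0, "tx": 0.45, "ty": 0, "tz": 0, "wx": 0, "wy": 0, "wz": 0}, {"hand": 0, "tx": 0.5, "ty": 0, "tz": 0, "wx": 0, "wy": 0, "wz": 0}, {"hand": 0, "tx": 0.5, "ty": 0, "tz": 0, "wx": 0, "wy": 0, "wz": 0}]}}

```text
t: 11.97
eef_pos: [0.5626, -0.1903, 0.101]
ee_rot: [[0.0, 0.977, -0.211], [-0.0, -0.211, -0.977], [-1.0, 0.0, 0.0]]
contact_force: [-1.0, -0.3, 3.5]
gripper_width: 0.144
```

```bash
python3 go.py .5625 -.1897 .096 -12
```

```text
d cm [ 0.5  -0.02 -0.06] w [-0.004  0.    -0.   ] | p [ 562.6 -190.3  101. ] phi -12.2 F [-1.  -0.3  3.5] M [-0.04  0.18 -0.01] g 0.144 t 11.97 j6 -0.16
```

Call:
{"name": "drive_tool", "arguments": {"deltas": [{"hand": 0, "tx": 0.1, "ty": 0, "tz": 0, "wx": 0, "wy": 0, "wz": 0}, {"hand": 0, "tx": 0.2, "ty": 0, "tz": 0, "wx": 0, "wy": 0, "wz": 0}, {"hand": 0, "tx": 0.28, "ty": 0, "tz": 0, "wx": 0, "wy": 0, "wz": 0}, {"hand": 0, "tx": 0.36, "ty": 0, "tz": 0, "wx": 0, "wy": 0, "wz": 0}, {"hand": 0, "tx": 0.44, "ty": 0, "tz": 0, "wx": 0, "wy": 0, "wz": 0}, {"hand": 0, "tx": 0.52, "ty": 0, "tz": 0, "wx": 0, "wy": 0, "wz": 0}, {"hand": 0, "tx": 0.58, "ty": 0, "tz": 0, "wx": 0, "wy": 0, "wz": 0}, {"hand": 0, "tx": 0.64, "ty": 0, "tz": 0, "wx": 0, "wy": 0, "wz": 0}, {"hand": 0, "tx": 0.66, "ty": 0, "tz": 0, "wx": 0, "wy": 0, "wz": 0}, {"hand": 0, "tx": 0.66, "ty": 0, "tz": 0, "wx": 0, "wy": 0, "wz": 0}]}}

```text
t: 12.8
eef_pos: [0.5627, -0.1904, 0.0949]
ee_rot: [[0.001, 0.977, -0.211], [-0.0, -0.211, -0.977], [-1.0, 0.001, 0.0]]
contact_force: [-1.6, 0.5, 9.0]
gripper_width: 0.147
```

```bash
python3 go.py .5625 -.1897 .094 -12;  python3 - <<'E'
from h import *
b=env.grab_frame("side")[:,:,::-1]; cv2.imwrite("pics/side_d.png",b)
cv2.imwrite("pics/d2.png",cv2.resize(b[130:200,235:305],(700,700),interpolation=2))
E
python3 go.py .5625 -.1897 .094 -12
```

```text
d cm [ 0.09 -0.04 -0.06] w [-0.004  0.    -0.001] | p [ 562.7 -190.4   94.9] phi -12.2 F [-1.6  0.5  9. ] M [-0.01  0.51 -0.05] g 0.147 t 12.8 j6 -0.16
d cm [ 0.1  -0.04 -0.06] w [-0.004  0.    -0.001] | p [ 562.8 -190.4   95. ] phi -12.2 F [-1.6  0.3  8.6] M [0.09 0.5  0.03] g 0.148 t 12.85 j6 -0.16
```

View pics/d2.png

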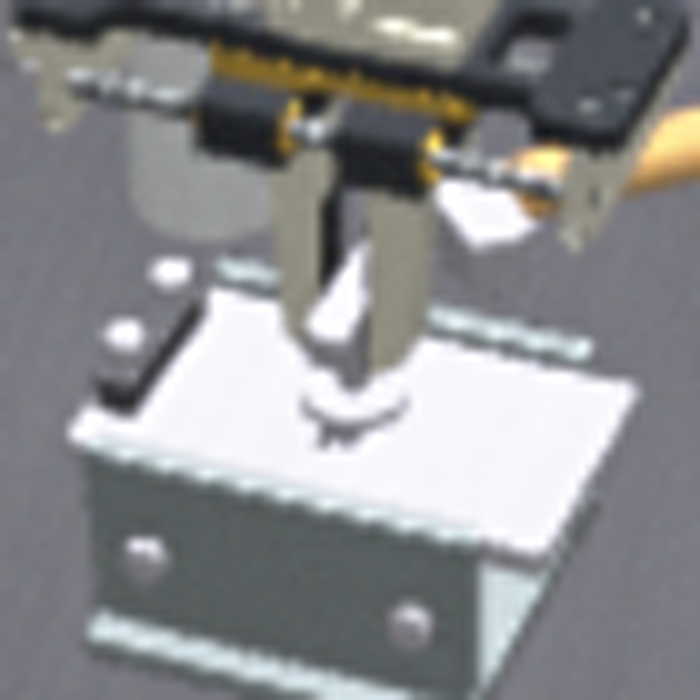

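Call:
{"name": "drive_tool", "arguments": {"deltas": [{"hand": 0, "tx": 0.05, "ty": -0.02, "tz": 0, "wx": 0, "wy": 0, "wz": 0}, {"hand": 0, "tx": 0.1, "ty": -0.04, "tz": 0, "wx": 0, "wy": 0, "wz": 0}, {"hand": 0, "tx": 0.15, "ty": -0.05, "tz": 0, "wx": 0, "wy": 0, "wz": 0}, {"hand": 0, "tx": 0.17, "ty": -0.05, "tz": 0, "wx": 0, "wy": 0, "wz": 0}, {"hand": 0, "tx": 0.17, "ty": -0.05, "tz": 0, "wx": 0, "wy": 0, "wz": 0}, {"hand": 0, "tx": 0.17, "ty": -0.05, "tz": 0, "wx": 0, "wy": 0, "wz": 0}, {"hand": 0, "tx": 0.17, "ty": -0.05, "tz": 0, "wx": 0, "wy": 0, "wz": 0}, {"hand": 0, "tx": 0.17, "ty": -0.05, "tz": 0, "wx": 0, "wy": 0, "wz": 0}, {"hand": 0, "tx": 0.17, "ty": -0.05, "tz": 0, "wx": 0, "wy": 0, "wz": 0}, {"hand": 0, "tx": 0.17, "ty": -0.05, "tz": 0, "wx": 0, "wy": 0, "wz": 0}]}}

```text
t: 13.68
eef_pos: [0.5626, -0.1903, 0.0936]
ee_rot: [[0.002, 0.977, -0.211], [-0.001, -0.211, -0.977], [-1.0, 0.002, 0.0]]
contact_force: [-1.2, 1.0, 9.7]
gripper_width: 0.146
```

```bash
python3 go.py .5625 -.1897 .093 -102
```

```text
d cm [ 0.06 -0.02 -0.06] w [ 1.567e+00 -1.000e-03 -1.000e-03] | p [ 562.6 -190.3   93.6] phi -12.2 F [-1.2  1.   9.7] M [ 0.04  0.21 -0.03] g 0.146 t 13.68 j6 -0.16
```

Call:
{"name": "drive_tool", "arguments": {"deltas": [{"hand": 0, "tx": 0, "ty": 0, "tz": 0, "wx": 0.04, "wy": 0, "wz": 0}, {"hand": 0, "tx": 0, "ty": 0, "tz": 0, "wx": 0.08, "wy": 0, "wz": 0}, {"hand": 0, "tx": 0, "ty": 0, "tz": 0, "wx": 0.13, "wy": 0, "wz": 0}, {"hand": 0, "tx": 0, "ty": 0, "tz": 0, "wx": 0.18, "wy": 0, "wz": 0}, {"hand": 0, "tx": 0, "ty": 0, "tz": 0, "wx": 0.23, "wy": 0, "wz": 0}, {"hand": 0, "tx": 0, "ty": 0, "tz": 0, "wx": 0.28, "wy": 0, "wz": 0}, {"hand": 0, "tx": 0, "ty": 0, "tz": 0, "wx": 0.33, "wy": 0, "wz": 0}, {"hand": 0, "tx": 0, "ty": 0, "tz": 0, "wx": 0.38, "wy": 0, "wz": 0}, {"hand": 0, "tx": 0, "ty": 0, "tz": 0, "wx": 0.4, "wy": 0, "wz": 0}, {"hand": 0, "tx": 0, "ty": 0, "tz": 0, "wx": 0.4, "wy": 0, "wz": 0}]}}

```text
t: 14.52
eef_pos: [0.5627, -0.1903, 0.0936]
ee_rot: [[0.002, 0.817, -0.577], [-0.0, -0.577, -0.817], [-1.0, 0.002, -0.001]]
contact_force: [0.6, 1.2, 10.3]
gripper_width: 0.146
```

```bash
python3 go.py .5625 -.1897 .093 -102
```

```text
d cm [ 0.06 -0.05 -0.04] w [ 1.166e+00 -2.000e-03 -1.000e-03] | p [ 562.7 -190.3   93.6] phi -35.21 F [ 0.6  1.2 10.3] M [0.07 0.08 0.02] g 0.146 t 14.52 j6 0.25
```

Turned 23° freely with no torsion. Continue.

Call:
{"name": "drive_tool", "arguments": {"deltas": [{"hand": 0, "tx": 0, "ty": 0, "tz": 0, "wx": 0.08, "wy": 0, "wz": 0}, {"hand": 0, "tx": 0, "ty": 0, "tz": 0, "wx": 0.17, "wy": 0, "wz": 0}, {"hand": 0, "tx": 0, "ty": 0, "tz": 0, "wx": 0.27, "wy": 0, "wz": 0}, {"hand": 0, "tx": 0, "ty": 0, "tz": 0, "wx": 0.37, "wy": 0, "wz": 0}, {"hand": 0, "tx": 0, "ty": 0, "tz": 0, "wx": 0.48, "wy": 0, "wz": 0}, {"hand": 0, "tx": 0, "ty": 0, "tz": 0, "wx": 0.6, "wy": 0, "wz": 0}, {"hand": 0, "tx": 0, "ty": 0, "tz": 0, "wx": 0.72, "wy": 0, "wz": 0}, {"hand": 0, "tx": 0, "ty": 0, "tz": 0, "wx": 0.82, "wy": 0, "wz": 0}, {"hand": 0, "tx": 0, "ty": 0, "tz": 0, "wx": 0.9, "wy": 0, "wz": 0}, {"hand": 0, "tx": 0, "ty": 0, "tz": 0, "wx": 0.95, "wy": 0, "wz": 0}]}}

```text
t: 15.35
eef_pos: [0.5628, -0.1904, 0.0937]
ee_rot: [[0.002, 0.003, -1.0], [-0.001, -1.0, -0.003], [-1.0, 0.001, -0.002]]
contact_force: [1.4, -0.3, 10.4]
gripper_width: 0.146
```

```bash
python3 go.py .5625 -.1897 .093 -102
```

```text
d cm [ 0.07 -0.07  0.03] w [ 0.213 -0.002 -0.   ] | p [ 562.8 -190.4   93.7] phi -89.82 F [ 1.4 -0.3 10.4] M [ 0.12 -0.04 -0.02] g 0.146 t 15.35 j6 1.2
```

Call:
{"name": "drive_tool", "arguments": {"deltas": [{"hand": 0, "tx": 0, "ty": 0, "tz": 0, "wx": 0.05, "wy": 0, "wz": 0}, {"hand": 0, "tx": 0, "ty": 0, "tz": 0, "wx": 0.1, "wy": 0, "wz": 0}, {"hand": 0, "tx": 0, "ty": 0, "tz": 0, "wx": 0.15, "wy": 0, "wz": 0}, {"hand": 0, "tx": 0, "ty": 0, "tz": 0, "wx": 0.19, "wy": 0, "wz": 0}, {"hand": 0, "tx": 0, "ty": 0, "tz": 0, "wx": 0.212, "wy": 0, "wz": 0}, {"hand": 0, "tx": 0, "ty": 0, "tz": 0, "wx": 0.212, "wy": 0, "wz": 0}, {"hand": 0, "tx": 0, "ty": 0, "tz": 0, "wx": 0.212, "wy": 0, "wz": 0}, {"hand": 0, "tx": 0, "ty": 0, "tz": 0, "wx": 0.212, "wy": 0, "wz": 0}, {"hand": 0, "tx": 0, "ty": 0, "tz": 0, "wx": 0.212, "wy": 0, "wz": 0}, {"hand": 0, "tx": 0, "ty": 0, "tz": 0, "wx": 0.212, "wy": 0, "wz": 0}]}}

```text
t: 16.18
eef_pos: [0.5628, -0.1904, 0.0937]
ee_rot: [[0.002, -0.203, -0.979], [-0.001, -0.979, 0.203], [-1.0, 0.0, -0.002]]
contact_force: [1.4, 0.3, 10.2]
gripper_width: 0.144
```

```bash
python3 go.py .5625 -.1897 .1 -102
```

```text
d cm [-0.63 -0.06  0.04] w [ 0.005 -0.002 -0.   ] | p [ 562.8 -190.4   93.7] phi -101.7 F [ 1.4  0.3 10.2] M [-0.06 -0.05  0.01] g 0.144 t 16.18 j6 1.41
```

Call:
{"name": "drive_tool", "arguments": {"deltas": [{"hand": 0, "tx": -0.05, "ty": 0, "tz": 0, "wx": 0, "wy": 0, "wz": 0}, {"hand": 0, "tx": -0.1, "ty": 0, "tz": 0, "wx": 0, "wy": 0, "wz": 0}, {"hand": 0, "tx": -0.15, "ty": 0, "tz": 0, "wx": 0, "wy": 0, "wz": 0}, {"hand": 0, "tx": -0.2, "ty": 0, "tz": 0, "wx": 0, "wy": 0, "wz": 0}, {"hand": 0, "tx": -0.25, "ty": 0, "tz": 0, "wx": 0, "wy": 0, "wz": 0}, {"hand": 0, "tx": -0.3, "ty": 0, "tz": 0, "wx": 0, "wy": 0, "wz": 0}, {"hand": 0, "tx": -0.35, "ty": 0, "tz": 0, "wx": 0, "wy": 0, "wz": 0}, {"hand": 0, "tx": -0.4, "ty": 0, "tz": 0, "wx": 0, "wy": 0, "wz": 0}, {"hand": 0, "tx": -0.45, "ty": 0, "tz": 0, "wx": 0, "wy": 0, "wz": 0}, {"hand": 0, "tx": -0.45, "ty": 0, "tz": 0, "wx": 0, "wy": 0, "wz": 0}]}}

```text
t: 17.02
eef_pos: [0.5626, -0.1903, 0.0978]
ee_rot: [[0.002, -0.203, -0.979], [-0.001, -0.979, 0.203], [-1.0, 0.0, -0.002]]
contact_force: [1.6, 0.0, 6.2]
gripper_width: 0.149
```

```bash
python3 go.py .5625 -.1897 .1 -102
```

```text
d cm [-0.22 -0.06  0.02] w [ 0.005 -0.002 -0.   ] | p [ 562.6 -190.3   97.8] phi -101.7 F [1.6 0.  6.2] M [ 0.01 -0.13  0.02] g 0.149 t 17.02 j6 1.41
```

Call:
{"name": "drive_tool", "arguments": {"deltas": [{"hand": 0, "tx": -0.03, "ty": 0, "tz": 0, "wx": 0, "wy": 0, "wz": 0}, {"hand": 0, "tx": -0.06, "ty": 0, "tz": 0, "wx": 0, "wy": 0, "wz": 0}, {"hand": 0, "tx": -0.09, "ty": 0, "tz": 0, "wx": 0, "wy": 0, "wz": 0}, {"hand": 0, "tx": -0.12, "ty": 0, "tz": 0, "wx": 0, "wy": 0, "wz": 0}, {"hand": 0, "tx": -0.15, "ty": 0, "tz": 0, "wx": 0, "wy": 0, "wz": 0}, {"hand": 0, "tx": -0.18, "ty": 0, "tz": 0, "wx": 0, "wy": 0, "wz": 0}, {"hand": 0, "tx": -0.18, "ty": 0, "tz": 0, "wx": 0, "wy": 0, "wz": 0}, {"hand": 0, "tx": -0.18, "ty": 0, "tz": 0, "wx": 0, "wy": 0, "wz": 0}, {"hand": 0, "tx": -0.18, "ty": 0, "tz": 0, "wx": 0, "wy": 0, "wz": 0}, {"hand": 0, "tx": -0.18, "ty": 0, "tz": 0, "wx": 0, "wy": 0, "wz": 0}]}}

```text
t: 17.85
eef_pos: [0.5625, -0.1903, 0.0993]
ee_rot: [[0.001, -0.203, -0.979], [-0.0, -0.979, 0.203], [-1.0, 0.0, -0.001]]
contact_force: [2.1, 0.6, 5.0]
gripper_width: 0.143
```

```bash
python3 go.py .5625 -.1897 .1 -102
```

```text
d cm [-0.07 -0.06  0.01] w [ 0.005 -0.001 -0.   ] | p [ 562.5 -190.3   99.3] phi -101.7 F [2.1 0.6 5. ] M [-0.03 -0.23  0.03] g 0.143 t 17.85 j6 1.41
```

Call:
{"name": "drive_tool", "arguments": {"deltas": [{"hand": 0, "tx": -0.02, "ty": 0, "tz": 0, "wx": 0, "wy": 0, "wz": 0}, {"hand": 0, "tx": -0.04, "ty": 0, "tz": 0, "wx": 0, "wy": 0, "wz": 0}, {"hand": 0, "tx": -0.06, "ty": 0, "tz": 0, "wx": 0, "wy": 0, "wz": 0}, {"hand": 0, "tx": -0.08, "ty": 0, "tz": 0, "wx": 0, "wy": 0, "wz": 0}, {"hand": 0, "tx": -0.1, "ty": 0, "tz": 0, "wx": 0, "wy": 0, "wz": 0}, {"hand": 0, "tx": -0.1, "ty": 0, "tz": 0, "wx": 0, "wy": 0, "wz": 0}, {"hand": 0, "tx": -0.1, "ty": 0, "tz": 0, "wx": 0, "wy": 0, "wz": 0}, {"hand": 0, "tx": -0.1, "ty": 0, "tz": 0, "wx": 0, "wy": 0, "wz": 0}, {"hand": 0, "tx": -0.1, "ty": 0, "tz": 0, "wx": 0, "wy": 0, "wz": 0}, {"hand": 0, "tx": -0.1, "ty": 0, "tz": 0, "wx": 0, "wy": 0, "wz": 0}]}}

```text
t: 18.68
eef_pos: [0.562, -0.1902, 0.0998]
ee_rot: [[-0.0, -0.203, -0.979], [0.0, -0.979, 0.203], [-1.0, -0.0, 0.0]]
contact_force: [5.0, -1.6, -0.9]
gripper_width: 0.145
```

```bash
python3 go.py .5625 -.1897 .1 -102
```

```text
d cm [-0.02 -0.06 -0.03] w [0.005 0.    0.   ] | p [ 562.  -190.2   99.8] phi -101.7 F [ 5.  -1.6 -0.9] M [-0.37 -0.82  0.08] g 0.145 t 18.68 j6 1.41
```

Call:
{"name": "drive_tool", "arguments": {"deltas": [{"hand": 0, "tx": 0.02, "ty": 0, "tz": -0.03, "wx": 0, "wy": 0, "wz": 0}, {"hand": 0, "tx": 0.03, "ty": 0, "tz": -0.05, "wx": 0, "wy": 0, "wz": 0}, {"hand": 0, "tx": 0.03, "ty": 0, "tz": -0.05, "wx": 0, "wy": 0, "wz": 0}, {"hand": 0, "tx": 0.03, "ty": 0, "tz": -0.05, "wx": 0, "wy": 0, "wz": 0}, {"hand": 0, "tx": 0.03, "ty": 0, "tz": -0.05, "wx": 0, "wy": 0, "wz": 0}, {"hand": 0, "tx": 0.03, "ty": 0, "tz": -0.05, "wx": 0, "wy": 0, "wz": 0}, {"hand": 0, "tx": 0.03, "ty": 0, "tz": -0.05, "wx": 0, "wy": 0, "wz": 0}, {"hand": 0, "tx": 0.03, "ty": 0, "tz": -0.05, "wx": 0, "wy": 0, "wz": 0}, {"hand": 0, "tx": 0.03, "ty": 0, "tz": -0.05, "wx": 0, "wy": 0, "wz": 0}, {"hand": 0, "tx": 0.03, "ty": 0, "tz": -0.05, "wx": 0, "wy": 0, "wz": 0}]}}

```text
t: 19.52
eef_pos: [0.5626, -0.1903, 0.0997]
ee_rot: [[0.0, -0.203, -0.979], [-0.0, -0.979, 0.203], [-1.0, 0.0, -0.0]]
contact_force: [2.3, -0.8, 5.1]
gripper_width: 0.148
```

```bash
python3 go.py .5625 -.1897 .1 -102
```

```text
d cm [-0.03 -0.05  0.02] w [ 0.005 -0.    -0.   ] | p [ 562.6 -190.3   99.7] phi -101.7 F [ 2.3 -0.8  5.1] M [-0.08 -0.2   0.05] g 0.148 t 19.52 j6 1.41
```

Call:
{"name": "drive_tool", "arguments": {"deltas": [{"hand": 0.6, "tx": 0, "ty": 0, "tz": 0, "wx": 0, "wy": 0, "wz": 0}, {"hand": 0.6, "tx": 0, "ty": 0, "tz": 0, "wx": 0, "wy": 0, "wz": 0}, {"hand": 0.6, "tx": 0, "ty": 0, "tz": 0, "wx": 0, "wy": 0, "wz": 0}, {"hand": 0.6, "tx": 0, "ty": 0, "tz": 0, "wx": 0, "wy": 0, "wz": 0}, {"hand": 0.6, "tx": 0, "ty": 0, "tz": 0, "wx": 0, "wy": 0, "wz": 0}, {"hand": 0.6, "tx": 0, "ty": 0, "tz": 0, "wx": 0, "wy": 0, "wz": 0}, {"hand": 0.6, "tx": 0, "ty": 0, "tz": 0, "wx": 0, "wy": 0, "wz": 0}, {"hand": 0.6, "tx": 0, "ty": 0, "tz": 0, "wx": 0, "wy": 0, "wz": 0}, {"hand": 0.6, "tx": 0, "ty": 0, "tz": 0, "wx": 0, "wy": 0, "wz": 0}, {"hand": 0.6, "tx": 0, "ty": 0, "tz": 0, "wx": 0, "wy": 0, "wz": 0}]}}

```text
t: 20.35
eef_pos: [0.5625, -0.1902, 0.0996]
ee_rot: [[-0.0, -0.203, -0.979], [0.0, -0.979, 0.203], [-1.0, -0.0, 0.0]]
contact_force: [0.0, 1.4, 0.8]
gripper_width: 0.6
```

```bash
python3 go.py .5625 -.1897 .1 -102
```

```text
d cm [-0.04 -0.05  0.02] w [0.005 0.    0.   ] | p [ 562.5 -190.2   99.6] phi -101.7 F [0.  1.4 0.8] M [0.01 0.19 0.01] g 0.6 t 20.35 j6 1.41
```

Released, no force. Rise straight up.

Call:
{"name": "drive_tool", "arguments": {"deltas": [{"hand": 0.6, "tx": -0.5, "ty": 0, "tz": 0, "wx": 0, "wy": 0, "wz": 0}, {"hand": 0.6, "tx": -1.5, "ty": 0, "tz": 0, "wx": 0, "wy": 0, "wz": 0}, {"hand": 0.6, "tx": -3, "ty": 0, "tz": 0, "wx": 0, "wy": 0, "wz": 0}, {"hand": 0.6, "tx": -5, "ty": 0, "tz": 0, "wx": 0, "wy": 0, "wz": 0}, {"hand": 0.6, "tx": -7, "ty": 0, "tz": 0, "wx": 0, "wy": 0, "wz": 0}, {"hand": 0.6, "tx": -9, "ty": 0, "tz": 0, "wx": 0, "wy": 0, "wz": 0}, {"hand": 0.6, "tx": -11, "ty": 0, "tz": 0, "wx": 0, "wy": 0, "wz": 0}, {"hand": 0.6, "tx": -12.5, "ty": 0, "tz": 0, "wx": 0, "wy": 0, "wz": 0}, {"hand": 0.6, "tx": -13, "ty": 0, "tz": 0, "wx": 0, "wy": 0, "wz": 0}, {"hand": 0.6, "tx": -13, "ty": 0, "tz": 0, "wx": 0, "wy": 0, "wz": 0}]}}

```text
t: 21.18
eef_pos: [0.5629, -0.1904, 0.2313]
ee_rot: [[0.002, -0.203, -0.979], [-0.001, -0.979, 0.203], [-1.0, 0.0, -0.002]]
contact_force: [-0.7, -0.9, 0.5]
gripper_width: 0.599
```

```bash
python3 go.py .5625 -.1897 .1 -102;  python3 - <<'E'
from h import *
b=env.grab_frame("side")[:,:,::-1]; cv2.imwrite("pics/side_e.png",b)
o=cv2.resize(b,None,fx=10,fy=10,interpolation=2)
# predicted bar top if locked: grip z .120 -> top .128
a=np.radians(-12);u=np.array([np.cos(a),np.sin(a)]);v=np.array([-u[1],u[0]]);c=np.array([.5625,-.1903])
p=(proj("side",[np.r_[c+s*.028*u+q*.007*v,.128] for s,q in((1,1),(1,-1),(-1,-1),(-1,1))])+.5)*10
cv2.polylines(o,[p.astype(int)],True,(0,0,255),1)
cv2.imwrite("pics/e2.png",o[1300:1900,2350:3050]); cv2.imwrite("pics/full_e.png",b)
E
```

```text
d cm [13.13 -0.07  0.08] w [ 0.005 -0.002 -0.   ] | p [ 562.9 -190.4  231.3] phi -101.7 F [-0.7 -0.9  0.5] M [ 0.07  0.16 -0.  ] g 0.599 t 21.18 j6 1.41
```

View pics/e2.png

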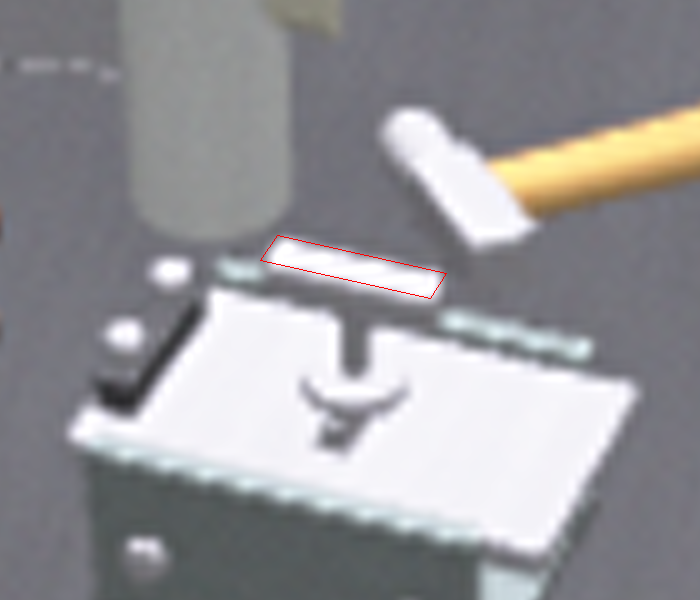

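View pics/full_e.png

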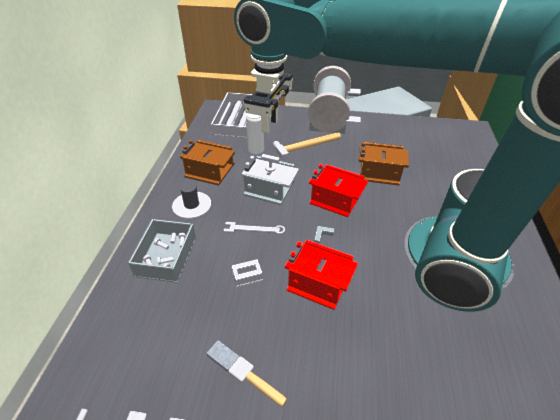

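The picture shows the bar at crop (355,265), exactly on the outline predicted for pin_grip at 120 mm along jig x. The gripper is well clear and the bystanders have not moved, so I am handing in.

```bash
python3 -c "
from rig import env
print(env.close_job())"
```

```text
the job is handed in; nothing more can be done
None
```

The slide plate is locked. I lifted the pin from the stand and found the slot in the pictures. I passed the head through it with no force beyond about 1 N of noise. I then pressed to about 10 N, turned the pin a quarter turn, let it rise into the groove, released it and handed the job in at about 21 s.

**Last checks:**
- **Groove roof:** on the way up the wrist force changed sharply from +5 N to -1 N at a grip height of about 120 mm, so the head met the groove roof.
- **Position:** after release the side picture showed the bar on the outline predicted for 120 mm, along the jig's x axis. The gripper was well clear, and the other things appeared in the same places as at the start.
- **Disagreements:** the two cameras put the slot about 2 mm apart. I used the side view because it agreed with the arm's own position. There was a small side force while seating the pin, at most about 5 N, which I eased before letting go.

I could not see the head under the plate, so its seating there is judged from the bar height and the force alone.

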